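Run the hand lapping machine for four turns and put the weights away

TASK

Set every coloured weight lying on the bench upright in the tray of the lapping machine, then turn the crank exactly four full turns clockwise (seen from above) with the weights on it, leaving the handle where it began. Then put each weight away, upright and flat in the storage slot of its own colour, without disturbing the grinder, the oil bottle or the paste jar.

Things in the scene. Friction and masses are not known exactly. Their poses are not given: they have to be found in the camera images.
- tray (a point): Floor centre of the open aluminium tray that stands still over the round steel plate of a blue hand-cranked lapping machine. Inside 205 mm along its x, 110 mm along y; floor 67 mm above the bench, walls 5 mm thick, 15 mm above the floor. Holds 3 weights, 66 mm apart along x, long sides along y. The plate (230 mm across, its top 61 mm high) turns at half the crank's speed.
- crank_axis (a point): Point on the upright axis of the crank, 140 mm above the bench, at the height of the middle of the crank's knob. The axis stands 185 mm from the tray's centre along the tray's +y, on a blue gearbox 110 x 110 mm and 85 mm high; the flat crank arm turns just above it, its top 106 mm above the bench.
- crank_knob (a point): Middle of the crank's upright red knob, a cylinder 26 mm across and 64 mm tall (107 to 171 mm above the bench), standing on the crank arm 60 mm from crank_axis. The knob spins freely on its pin, so it can be held from above with the hand kept at one orientation while it is led round.
- crank (a joint): Angle of the crank in rad, growing as it turns clockwise seen from above, counting on through full turns (one turn = 6.283). At 0 the arm points along the tray's -x; it starts somewhere between -2.4 and 2.4. It needs about 4 N at the knob and stays where it is left.
- weight_red_mid (a point): Centre (31 mm above its underside) of the red weight, 0.4 to 0.75 kg: a painted base 70 x 44 mm and 22 mm high, long side along its x, with a bare steel upright fin on top for gripping, 50 mm along x, 12 mm thick along y, from 22 to 62 mm above the underside. May be absent (None).
- weight_blue_mid (a point): Centre (31 mm above its underside) of the blue weight, 0.4 to 0.75 kg: a painted base 70 x 44 mm and 22 mm high, long side along its x, with a bare steel upright fin on top for gripping, 50 mm along x, 12 mm thick along y, from 22 to 62 mm above the underside. May be absent (None).
- weight_yellow_mid (a point): Centre (31 mm above its underside) of the yellow weight, 0.4 to 0.75 kg: a painted base 70 x 44 mm and 22 mm high, long side along its x, with a bare steel upright fin on top for gripping, 50 mm along x, 12 mm thick along y, from 22 to 62 mm above the underside. May be absent (None).
- weight_green_mid (a point): Centre (31 mm above its underside) of the green weight, 0.4 to 0.75 kg: a painted base 70 x 44 mm and 22 mm high, long side along its x, with a bare steel upright fin on top for gripping, 50 mm along x, 12 mm thick along y, from 22 to 62 mm above the underside. May be absent (None).
- slot_red_in (a point): Centre of the inner floor of the red storage slot: an open red tray, inside 84 mm along its x and 58 mm along its y, walls 5 mm thick and 14 mm above the floor; its floor is 17 mm above the bench. It stands with the other three on a plywood board 226 x 190 mm; which colour is where changes.
- slot_blue_in (a point): Centre of the inner floor of the blue storage slot: an open blue tray, inside 84 mm along its x and 58 mm along its y, walls 5 mm thick and 14 mm above the floor; its floor is 17 mm above the bench. It stands with the other three on a plywood board 226 x 190 mm; which colour is where changes.
- slot_yellow_in (a point): Centre of the inner floor of the yellow storage slot: an open yellow tray, inside 84 mm along its x and 58 mm along its y, walls 5 mm thick and 14 mm above the floor; its floor is 17 mm above the bench. It stands with the other three on a plywood board 226 x 190 mm; which colour is where changes.
- slot_green_in (a point): Centre of the inner floor of the green storage slot: an open green tray, inside 84 mm along its x and 58 mm along its y, walls 5 mm thick and 14 mm above the floor; its floor is 17 mm above the bench. It stands with the other three on a plywood board 226 x 190 mm; which colour is where changes.
- grinder: Blue angle grinder lying on the bench, about 260 mm long, 75 mm high; origin at its underside near the middle. Bystander.
- oil: Oil bottle with red cap, 60 mm across, 110 mm tall; origin at the centre of its underside. Bystander.
- paste: Jar of lapping paste with black lid, 60 mm across, 55 mm tall; origin at the centre of its underside. Bystander.

How it is judged:
On the way, in this order (a step that is already met when the one before it is completed fails the run):
1. every weight stands in the tray, the crank not yet turned (x of weight_red_mid in the frame of tray between -0.095 and 0.095 m and y of weight_red_mid in the frame of tray between -0.045 and 0.045 m and z of weight_red_mid in the frame of tray between 0.024 and 0.037 m and angle between each of weight_red_mid, weight_blue_mid, weight_yellow_mid, weight_green_mid's own z axis and vertical below 0.15 rad and x of weight_blue_mid in the frame of tray between -0.095 and 0.095 m and y of weight_blue_mid in the frame of tray between -0.045 and 0.045 m and z of weight_blue_mid in the frame of tray between 0.024 and 0.037 m and x of weight_yellow_mid in the frame of tray between -0.095 and 0.095 m and y of weight_yellow_mid in the frame of tray between -0.045 and 0.045 m and z of weight_yellow_mid in the frame of tray between 0.024 and 0.037 m and x of weight_green_mid in the frame of tray between -0.095 and 0.095 m and y of weight_green_mid in the frame of tray between -0.045 and 0.045 m and z of weight_green_mid in the frame of tray between 0.024 and 0.037 m and distance of crank_knob from where it was at the start of the episode below 0.025 m and value of joint crank below 2.85 rad), for 0.2 s.
2. the crank is on its way, about half the turns done, with the weights in the tray (x of weight_red_mid in the frame of tray between -0.095 and 0.095 m and y of weight_red_mid in the frame of tray between -0.045 and 0.045 m and z of weight_red_mid in the frame of tray between 0.024 and 0.037 m and angle between each of weight_red_mid, weight_blue_mid, weight_yellow_mid, weight_green_mid's own z axis and vertical below 0.15 rad and x of weight_blue_mid in the frame of tray between -0.095 and 0.095 m and y of weight_blue_mid in the frame of tray between -0.045 and 0.045 m and z of weight_blue_mid in the frame of tray between 0.024 and 0.037 m and x of weight_yellow_mid in the frame of tray between -0.095 and 0.095 m and y of weight_yellow_mid in the frame of tray between -0.045 and 0.045 m and z of weight_yellow_mid in the frame of tray between 0.024 and 0.037 m and x of weight_green_mid in the frame of tray between -0.095 and 0.095 m and y of weight_green_mid in the frame of tray between -0.045 and 0.045 m and z of weight_green_mid in the frame of tray between 0.024 and 0.037 m and value of joint crank between 10 and 15 rad), for 0.05 s.
3. the crank stands still four full turns on, its knob back within 25 mm of where it began, every weight still in the tray (x of weight_red_mid in the frame of tray between -0.095 and 0.095 m and y of weight_red_mid in the frame of tray between -0.045 and 0.045 m and z of weight_red_mid in the frame of tray between 0.024 and 0.037 m and angle between each of weight_red_mid, weight_blue_mid, weight_yellow_mid, weight_green_mid's own z axis and vertical below 0.15 rad and x of weight_blue_mid in the frame of tray between -0.095 and 0.095 m and y of weight_blue_mid in the frame of tray between -0.045 and 0.045 m and z of weight_blue_mid in the frame of tray between 0.024 and 0.037 m and x of weight_yellow_mid in the frame of tray between -0.095 and 0.095 m and y of weight_yellow_mid in the frame of tray between -0.045 and 0.045 m and z of weight_yellow_mid in the frame of tray between 0.024 and 0.037 m and x of weight_green_mid in the frame of tray between -0.095 and 0.095 m and y of weight_green_mid in the frame of tray between -0.045 and 0.045 m and z of weight_green_mid in the frame of tray between 0.024 and 0.037 m and distance of crank_knob from where it was at the start of the episode below 0.025 m and value of joint crank between 22.2827 and 27.9827 rad and velocity of joint crank between -0.1 and 0.1 rad/s), for 0.3 s.
At the end, for the whole second after the job is handed in: Every weight present stands upright and at rest flat on the floor of the slot of its own colour (within 13 mm of its centre, long sides within 0.3 rad), and the crank has been turned four full turns clockwise in all, its knob within 25 mm of where it began (horizontal distance between weight_red_mid and slot_red_in below 0.013 m and z of weight_red_mid in the frame of slot_red_in between 0.024 and 0.037 m and angle between each of weight_red_mid, weight_blue_mid, weight_yellow_mid, weight_green_mid's own z axis and vertical below 0.12 rad and angle between the x axis of weight_red_mid and the x axis of slot_red_in, either way round below 0.3 rad and linear speed of each of weight_red, weight_blue, weight_yellow, weight_green below 0.02 m/s and horizontal distance between weight_blue_mid and slot_blue_in below 0.013 m and z of weight_blue_mid in the frame of slot_blue_in between 0.024 and 0.037 m and angle between the x axis of weight_blue_mid and the x axis of slot_blue_in, either way round below 0.3 rad and horizontal distance between weight_yellow_mid and slot_yellow_in below 0.013 m and z of weight_yellow_mid in the frame of slot_yellow_in between 0.024 and 0.037 m and angle between the x axis of weight_yellow_mid and the x axis of slot_yellow_in, either way round below 0.3 rad and horizontal distance between weight_green_mid and slot_green_in below 0.013 m and z of weight_green_mid in the frame of slot_green_in between 0.024 and 0.037 m and angle between the x axis of weight_green_mid and the x axis of slot_green_in, either way round below 0.3 rad and distance of crank_knob from where it was at the start of the episode below 0.025 m and value of joint crank between 22.2827 and 27.9827 rad and velocity of joint crank between -0.1 and 0.1 rad/s); the robot touches nothing.
It fails at once if the grinder is moved by more than 40 mm (distance of grinder from where it was at the start of the episode above 0.04 m).
It fails at once if the oil bottle is moved by more than 40 mm (distance of oil from where it was at the start of the episode above 0.04 m).
It fails at once if the paste jar is moved by more than 40 mm (distance of paste from where it was at the start of the episode above 0.04 m).
It fails at once if the crank is turned on towards a fifth full turn or beyond (value of joint crank above 28.7327 rad).
It fails at once if the crank is turned well backwards, the wrong way (value of joint crank below -3.4 rad).
Of weight_red, weight_blue, weight_yellow, weight_green only 2 to 3 are there at a start; the rules pass over those that are not, and their reading is None.
At some moment in a run one of weight_red, weight_blue, weight_yellow, weight_green may be knocked a few centimetres aside while the robot is not near it.
It also fails if it takes over 210 s, if anything falls off the work surface, if the arm or the gripper's body presses on something with over 40 N, if the wrist force passes 120 N, or if a joint passes its speed limit or range.

ROBOT

A 6-joint arm with a two-finger parallel gripper is mounted at the origin on the work surface. World frame = base frame: x ahead of the robot, y to its left, z up, the work surface at z = 0. Lengths are in m, angles in rad, forces in N, time in s.
With the tool pointing down it reaches from about 0.3 to 0.775 m from the base axis. Payload 14.6 kg.
Tool frame: the origin (TCP) lies at the very end of the fingers, on their centre line; the grasp point (between the pads) lies 19 mm behind it; z points along the fingers, y is the line along which they close (so a half turn about z gives the same grasp; the last joint's range is limited). The gripper opens to 94 mm and grips with 3 to 60 N. Pads are 16 mm wide; open, the fingers measure 119 mm over their backs; the gripper's body (75 mm by 177 mm) begins 78 mm behind the grasp point.
Start: joints at [-1.191, 0.3, 1.521, -0, 1.321, -0.067], TCP at [0.238, -0.496, 0.205] pointing down, gripper open.
Joint ranges: [-3.03, 3.03], [-0.79, 2.21], [0.23, 2.52], [-1.04, 4.18], [0, 3.07], [-2.55, 2.55]. Speed limits (rad/s): [2.22, 2.22, 2.57, 3.14, 3.14, 3.14].

INTERFACE

Orientations are given as [roll, pitch, yaw] about the fixed x, y, z axes, in that order (R = Rz(yaw) Ry(pitch) Rx(roll)).
In Python, from station import ctrl gives the robot as it stands.
- The arm moves only by the tool carry_out, never from a script. Its argument "motion" is text: rows parted by semicolons, each of 7 numbers parted by spaces: the shift along the world's x, y, z in m, then the turn, a rotation vector about the world's x, y, z in degrees, then the closure in counts, from 0 (fully open) to 255 (shut). In form: dx dy dz wx wy wz hand; .... A call has 1 to 20 rows; each row shifts and turns the commanded pose from where the row before left it; what a row does not reach is not made up. A row lasts 1/12 s, in which the tool goes at most 41.7 mm and 7.16 degrees, less where a joint would pass 70% of its speed; a pose out of reach is approached as far as the arm can. A call is refused whole if a number of a shift passes 0.0417 or a number of a turn 7.16, either way. A call with a gripper value outside its range is refused whole. The fingers move at their own pace and stop on an object; "grip_force" is the grip in N (left out, the last holds). Time passes only in rows, so rows that do not move let the fingers close. It gives the time, the measured TCP pose, the force, the opening and the grip force at its end, in the units of the state.
- ctrl.get_obs(): the state, without advancing time (a new reading comes with each control period).
- ctrl.camera(name): name is "scene" or "top"; returns a dict with "pixels" (384x512x3 uint8, red, green, blue), "range_z" (384x512 float32, m along the optical axis (not along the pixel's ray), 0 where there is no reading), "K" (3x3 intrinsics, pixels), "position" and "attitude" of the camera in the world. Camera axes: x right, y up, looking along -z (the intrinsics and any distortion apply to the point x, -y, -z); pixel columns grow to the right and rows downward; lengths in m; the calibration is good to about 2 mm. A picture is of the moment at which its call begins.
- ctrl.hand_in(): hands the job in; it is judged then, once.
The state is a dict: "time_s": time; "qpos": joint angles; "joint_vel": joint speeds; "tau": joint torques, N m; "ee_pos": TCP position; "eef_rot": TCP orientation; "force": force on the tool from outside, world axes, zero at the start; "moment": the same for the moment, N m; "grip_width": finger opening in m; "grip_force": force on a finger pad.
Only numpy, scipy, OpenCV 4.12 (cv2) and the standard library are available. Lean on these libraries where they do the work, as an engineer would, in place of code of your own. Each camera call takes 0.05 s, during which the arm holds its last target. There are 200 camera calls.

## Working session

There is one attempt and no reset: what is moved stays moved. The work goes in short steps, Python scripts to look and compute and a tool call to move; the robot and the scene stay as the last step left them, time stands still between calls to the robot, and variables do not carry over. Pictures are saved under pics/ and viewed, at most 14 in all, crops included, and the job is handed in when it is done.

Besides the shell and the picture viewer there is one more tool, called after "Emit:" as a command line: name --argument value ..., lists and objects as JSON in quotes. carry_out: Moves the arm, as the interface text tells. Its arguments: {"type":"object","properties":{"motion":{"type":"string"},"grip_force":{"type":"number"}},"required":["motion"]}

```bash
mkdir -p pics; ls
cat > h.py <<'E'
import numpy as np, cv2
from scipy.spatial.transform import Rotation as R
from station import ctrl
def shot(name,save=None):
    c=ctrl.camera(name)
    if save: cv2.imwrite('pics/'+save+'.png',c['pixels'][:,:,::-1])
    return c
E
python3 - <<'E'
from h import *
for n in ('top','scene'):
    c=shot(n,n+'0'); print(n,c['K'],c['position'],c['attitude'],[k for k in c])
print(ctrl.get_obs())
E
```

```text
pics
top [[407.0247122    0.         255.64988549]
 [  0.         407.0247122  185.2121273 ]
 [  0.           0.           1.        ]] [ 0.41044516 -0.01606519  1.21234963] [ 1.48695414e-01 -3.62537972e-04 -1.55688759e+00] ['pixels', 'range_z', 'K', 'position', 'attitude']
scene [[406.92237142   0.         261.29053542]
 [  0.         406.92237142 193.49222105]
 [  0.           0.           1.        ]] [ 1.04680681 -0.65833128  1.19360073] [0.62998681 0.01684808 0.63097685] ['pixels', 'range_z', 'K', 'position', 'attitude']
{'time_s': 0.1, 'qpos': array([-1.19057570e+00,  3.00421253e-01,  1.52151257e+00, -2.10676939e-05,
        1.32071456e+00, -6.66020350e-02]), 'joint_vel': array([ 3.01826897e-06, -9.23206022e-04, -7.20526516e-04, -1.91941155e-03,
        1.42536186e-03,  7.24515355e-04]), 'tau': array([ 1.43146904e-04, -5.32646692e+01, -3.53282082e+01,  7.09360954e-02,
        2.35112978e-02, -4.26001020e-05]), 'ee_pos': array([ 0.23755916, -0.49578631,  0.20494266]), 'eef_rot': array([-3.14053791e+00, -4.99001498e-05,  4.46827862e-01]), 'force': array([ 0.16515929,  0.06988851, -0.03734554]), 'moment': array([-0.01509483, -0.00044151, -0.08804092]), 'grip_force': 0.0, 'grip_width': 0.09392617617019024}
```

View pics/top0.png

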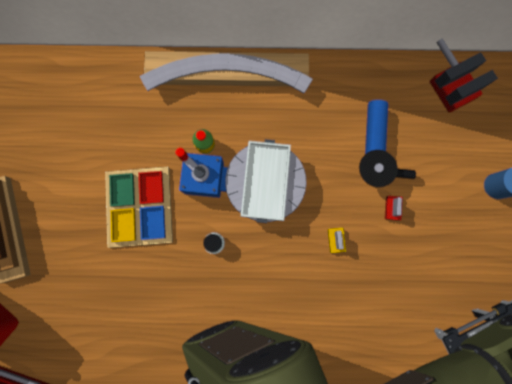

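View pics/scene0.png

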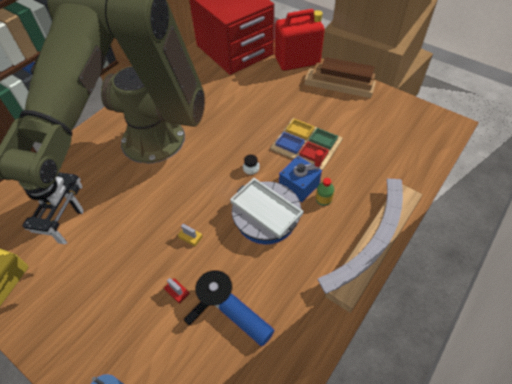

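The top view shows the red weight at about (394,208), the yellow one at (338,241), the knob at (182,153), the hub at (200,172), the tray around (266,180), and the slots at green (122,188), red (151,186), yellow (122,225) and blue (153,222). The scene view also shows just these two weights.

```bash
cat >> h.py <<'E'
def world(c):
    K=c['K'];d=c['range_z'];v,u=np.mgrid[:d.shape[0],:d.shape[1]]
    p=np.stack([(u-K[0,2])/K[0,0]*d,-(v-K[1,2])/K[1,1]*d,-d],-1)
    W=p@R.from_euler('xyz',c['attitude']).as_matrix().T+c['position']; W[d==0]=np.nan
    return W
def hsv(c): return cv2.cvtColor(c['pixels'],cv2.COLOR_RGB2HSV)
def mask(c,col):
    h=hsv(c);H,S,V=h[...,0],h[...,1],h[...,2]
    r={'red':(H<7)|(H>172),'yellow':(H>20)&(H<33),'green':(H>50)&(H<95),'blue':(H>100)&(H<125)}[col]
    return r&(S>140)&(V>60)
def blobs(m,amin=25):
    n,l,s,ce=cv2.connectedComponentsWithStats(m.astype(np.uint8))
    return [(l==i,s[i,4],ce[i]) for i in range(1,n) if s[i,4]>=amin]
def rect(P):
    (c,wh,a)=cv2.minAreaRect((P[:,:2]*1000).astype(np.float32)); return np.round(c,1),np.round(wh,1),round(a,1)
E
python3 - <<'E'
from h import *
for n in ('top','scene'):
    c=shot(n);W=world(c)
    print(n)
    for col in ('red','yellow','green','blue'):
        for m,a,ce in blobs(mask(c,col)):
            P=W[m];P=P[~np.isnan(P[:,0])]
            if len(P)<10 or abs(np.median(P[:,1]))>.7: continue
            print(col,a,ce.round(),'med',np.median(P,0).round(3),'z',np.percentile(P[:,2],[5,95]).round(3),rect(P))
    # bench plane check, 
    if n=='top':
        x=c['pixels'][185:270,300:430,::-1]; cv2.imwrite('pics/crop.png',cv2.resize(x,None,fx=6,fy=6,interpolation=cv2.INTER_CUBIC))
        b=W[250:300,220:320]; print('bench z',np.nanmedian(b[...,2]))
        for nm,s,lo,hi in (('trayrim',np.s_[120:240,210:320],.074,.09),('trayfloor',np.s_[120:240,210:320],.064,.072),):
            w=W[s].reshape(-1,3);w=w[(w[:,2]>lo)&(w[:,2]<hi)];print(nm,len(w),w.mean(0),rect(w))
E
```

```text
top
red 271 [457.  84.] med [ 0.9   -0.61   0.051] z [0.047 0.061] (array([ 897.4, -614.2]), array([ 31. , 109.8]), 28.8)
red 193 [466. 100.] med [ 0.851 -0.637  0.05 ] z [0.041 0.064] (array([ 851.9, -640.6]), array([15.3, 98. ]), 28.6)
red 67 [200. 135.] med [0.715 0.142 0.111] z [0.107 0.115] (array([715.1, 141.7]), array([23.8, 22.5]), 27.4)
red 105 [181. 154.] med [0.649 0.183 0.17 ] z [0.129 0.175] (array([651.6, 185.4]), array([23.3, 22.4]), 38.2)
red 730 [150. 187.] med [0.578 0.298 0.019] z [0.014 0.033] (array([577.1, 295.6]), array([92.2, 68.5]), 5.7)
red 205 [391. 209.] med [ 0.523 -0.409  0.022] z [0.016 0.027] (array([ 528.2, -419.4]), array([44.9, 68.5]), 87.6)
red 256 [  7. 329.] med [0.181 0.655 0.054] z [0.024 0.094] (array([170.7, 665.3]), array([26.9, 77.9]), 81.0)
red 37 [  6. 381.] med [0.051 0.635 0.082] z [0.079 0.086] (array([ 50.8, 630.9]), array([39.5,  7. ]), 77.3)
yellow 84 [207. 148.] med [0.691 0.127 0.042] z [0.011 0.066] (array([698.9, 136.4]), array([24.9, 57.8]), 18.8)
yellow 880 [122. 225.] med [0.466 0.373 0.019] z [0.013 0.034] (array([468. , 375
[... 1652 characters left out ...]
)
yellow 897 [  9. 272.] med [ 0.092 -0.684  0.058] z [0.013 0.091] (array([  50.6, -675.5]), array([ 88.3, 216.8]), 58.9)
blue 34 [28. 68.] med [-0.99   0.043 -0.104] z [-0.114 -0.099] (array([-990.8,   52.3]), array([47.6, 52.1]), 81.8)
blue 67 [292. 146.] med [0.487 0.277 0.017] z [0.013 0.033] (array([486.9, 273.9]), array([60.9, 46.2]), 7.0)
blue 793 [300. 180.] med [0.633 0.108 0.082] z [0.032 0.088] (array([611. , 137.4]), array([109.4, 109.4]), 85.2)
blue 68 [263. 240.] med [ 0.644 -0.133  0.019] z [0.012 0.026] (array([ 640.1, -128.2]), array([113.8,  17.2]), 28.1)
blue 1090 [246. 319.] med [ 0.767 -0.381  0.057] z [0.043 0.063] (array([ 761. , -376.5]), array([ 52.2, 166.2]), 85.7)
```

View pics/crop.png

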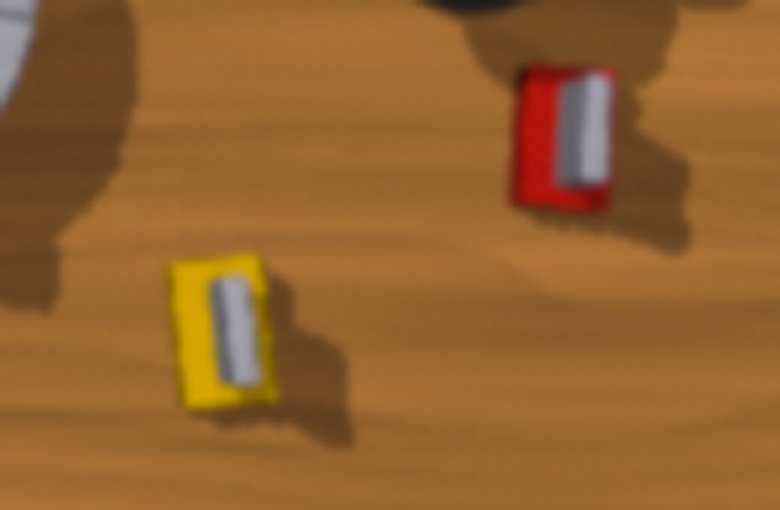

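Both weights stand upright: yellow at crop (220,330), red at crop (565,140), with their fins along the long sides. Next I refine the poses.

```bash
cat > m.py <<'E'
from h import *
for n in ('top','scene'):
    c=shot(n);W=world(c);h=hsv(c);Z=W[...,2]
    S,V=h[...,1],h[...,2]
    near=lambda x,y,r:np.hypot(W[...,0]-x,W[...,1]-y)<r
    print(n)
    for nm,m in (('rim',(Z>.0765)&(Z<.088)&(S<90)&near(.598,-.04,.14)&(W[...,1]<.06)),
                 ('gear',(Z>.081)&(Z<.09)&mask(c,'blue')&near(.611,.137,.09)),
                 ('knobtop',(Z>.163)&(Z<.18)&mask(c,'red')&near(.65,.185,.03)),
                 ('arm',(Z>.101)&(Z<.115)&near(.62,.15,.1)&(S<90)),
                 ('paste',(Z>.045)&(Z<.065)&near(.415,.13,.06)&(V<90)),
                 ('rfin',(Z>.055)&(Z<.068)&near(.528,-.42,.05)),
                 ('yfin',(Z>.055)&(Z<.068)&near(.433,-.255,.05)),
                 *[(k+'slot',(Z>.024)&(Z<.037)&mask(c,k)&near(*p,.06)) for k,p in (('red',(.577,.295)),('yellow',(.467,.374)))],
                 ):
        P=W[m]
        if len(P)>5: print(nm,len(P),P.mean(0).round(4),rect(P))
        else: print(nm,len(P))
E
python3 m.py
```

```text
top
rim 496 [ 0.5924 -0.0417  0.0821] (array([594.6, -41.1]), array([119.8, 236.6]), 85.0)
gear 993 [0.6048 0.137  0.0858] (array([610.4, 141.2]), array([106.1, 109.1]), 85.1)
knobtop 70 [0.6512 0.1853 0.1712] (array([651.9, 185.3]), array([23. , 22.3]), 45.7)
arm 197 [0.6223 0.1544 0.1092] (array([624.2, 155.2]), array([67.9, 29.5]), 46.1)
paste 259 [0.4186 0.1054 0.0558] (array([419.1, 105.1]), array([47.4, 48.6]), 0.6)
rfin 87 [ 0.528  -0.4198  0.0619] (array([ 528.1, -419.8]), array([13.3, 50.3]), 83.0)
yfin 79 [ 0.4317 -0.2505  0.062 ] (array([ 432.4, -251. ]), array([48. , 12.4]), 4.9)
redslot 193 [0.5745 0.2946 0.031 ] (array([577. , 295.1]), array([92. , 68.2]), 5.6)
yellowslot 242 [0.4668 0.3717 0.0309] (array([466.1, 371.2]), array([94., 70.]), 5.6)
scene
rim 392 [ 0.5993 -0.0447  0.0809] (array([594.5, -42.8]), array([123.8, 238.4]), 84.7)
gear 410 [0.6136 0.1271 0.0848] (array([611.6, 137.2]), array([106.1, 105.9]), 84.7)
knobtop 42 [0.651  0.1827 0.1698] (array([650.6, 183.4]), array([24.5, 24.1]), 52.2)
arm 117 [0.6241 0.1513 0.1076] (array([626.6, 159.7]), array([81.4, 31.5]), 50.4)
paste 131 [0.4184 0.1003 0.0538] (array([416.2, 101.4]), array([44.9, 51.9]), 35.0)
rfin 70 [ 0.5282 -0.4236  0.0604] (array([ 527.7, -423.4]), array([12.2, 49.1]), 84.7)
yfin 55 [ 0.4308 -0.2544  0.061 ] (array([ 431.9, -253.9]), array([48.8, 12.3]), 5.7)
redslot 110 [0.5693 0.2964 0.0291] (array([575.9, 293.9]), array([94. , 74.8]), 4.8)
yellowslot 101 [0.4664 0.3614 0.0294] (array([464.6, 366.3]), array([94.4, 70.4]), 7.3)
```

Emit:
carry_out --motion "0.0194 0.0243 0 0 0 -2.03 0; 0.0194 0.0243 0 0 0 -2.03 0; 0.0194 0.0243 0 0 0 -2.03 0; 0.0194 0.0243 0 0 0 -2.03 0; 0.0194 0.0243 0 0 0 -2.03 0; 0.0194 0.0243 0 0 0 -2.03 0; 0.0194 0.0243 0 0 0 -2.03 0; 0.0194 0.0243 0 0 0 -2.03 0; 0.0194 0.0243 0 0 0 -2.03 0; 0.0194 0.0243 0 0 0 -2.03 0; 0 0 -0.025 0 0 0 0; 0 0 -0.025 0 0 0 0; 0 0 -0.025 0 0 0 0; 0 0 -0.02 0 0 0 0; 0 0 0 0 0 0 0; 0 0 0 0 0 0 0" --grip_force 30

```text
time_s: 1.63
ee_pos: [0.4315, -0.2529, 0.1104]
eef_rot: [-3.141, 0.001, 0.092]
force: [-0.1, 0.5, 0.4]
grip_width: 0.0943
grip_force: 0.0
```

Good. Descend to z≈0.031 and grip.

Emit:
carry_out --motion "0 0 -0.02 0 0 0 0; 0 0 -0.02 0 0 0 0; 0 0 -0.02 0 0 0 0; 0 0 -0.01 0 0 0 0; 0 0 -0.009 0 0 0 0; 0 0 0 0 0 0 0; 0 0 0 0 0 0 255; 0 0 0 0 0 0 255; 0 0 0 0 0 0 255; 0 0 0 0 0 0 255; 0 0 0 0 0 0 255; 0 0 0 0 0 0 255; 0 0 0 0 0 0 255; 0 0 0 0 0 0 255"

```text
time_s: 2.8
ee_pos: [0.4317, -0.253, 0.0315]
eef_rot: [3.142, -0.0, 0.092]
force: [0.6, 0.1, -0.4]
grip_width: 0.0444
grip_force: 0.0
```

Emit:
carry_out --motion "0 0 0 0 0 0 255; 0 0 0 0 0 0 255; 0 0 0 0 0 0 255; 0 0 0 0 0 0 255; 0 0 0 0 0 0 255; 0 0 0 0 0 0 255; 0 0 0 0 0 0 255; 0 0 0 0 0 0 255; 0 0 0.01 0 0 0 255; 0 0 0.025 0 0 0 255; 0 0 0.035 0 0 0 255; 0 0 0.035 0 0 0 255; 0 0 0.035 0 0 0 255; 0 0 0.01 0 0 0 255"

```text
time_s: 3.97
ee_pos: [0.4328, -0.2538, 0.1868]
eef_rot: [3.137, -0.005, 0.093]
force: [0.7, -0.2, -4.9]
grip_width: 0.0119
grip_force: 30.0
```

Emit:
carry_out --motion "0.0081 0.018 0 0 0 6.64 255; 0.0081 0.018 0 0 0 6.64 255; 0.0081 0.018 0 0 0 6.64 255; 0.0081 0.018 0 0 0 6.64 255; 0.0081 0.018 0 0 0 6.64 255; 0.0081 0.018 0 0 0 6.64 255; 0.0081 0.018 0 0 0 6.64 255; 0.0081 0.018 0 0 0 6.64 255; 0.0081 0.018 0 0 0 6.64 255; 0.0081 0.018 0 0 0 6.64 255; 0.0081 0.018 0 0 0 6.64 255; 0.0081 0.018 0 0 0 6.64 255; 0 0 0 0 0 0 255; 0 0 -0.025 0 0 0 255; 0 0 -0.025 0 0 0 255; 0 0 -0.01 0 0 0 255; 0 0 0 0 0 0 255"

```text
time_s: 5.38
ee_pos: [0.5271, -0.0371, 0.1185]
eef_rot: [-3.136, -0.0, 1.482]
force: [-0.3, -0.6, -6.7]
grip_width: 0.0118
grip_force: 30.0
```

Run:
```python
from h import *
o=ctrl.get_obs();print(o['ee_pos'],np.degrees(o['eef_rot']),o['qpos'])
c=shot('scene');cv2.imwrite('pics/s1.png',cv2.resize(c['pixels'][90:330,130:400,::-1],None,fx=2.4,fy=2.4))
```

```text
[ 0.52714185 -0.03705433  0.11853433] [-1.79675004e+02 -1.27385430e-02  8.49217502e+01] [-1.39459132e-01  3.44889094e-01  1.67533557e+00 -7.32313370e-05
  1.12704421e+00 -5.07959546e-02]
```

View pics/s1.png

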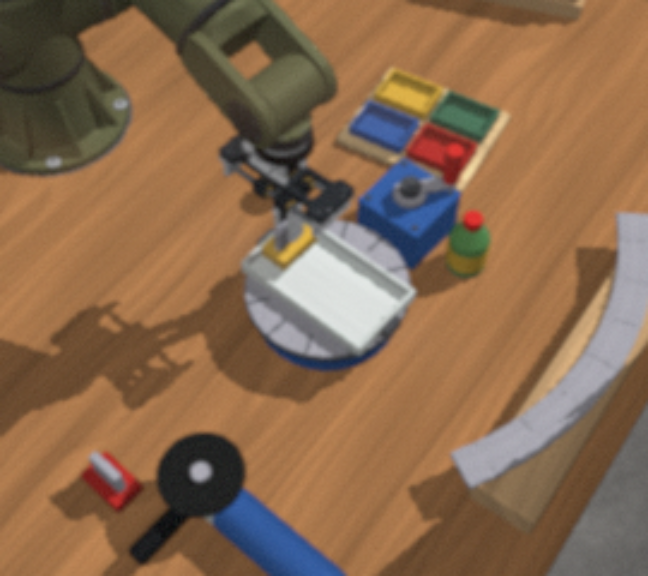

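The yellow weight hangs level over the near end of the tray (crop (290,240)). Lower it and release.

Emit:
carry_out --motion "0.001 0 -0.01 0 0 0 255; 0.001 0 -0.006 0 0 0 255; 0 0 -0.003 0 0 0 255; 0 0 0 0 0 0 255; 0 0 0 0 0 0 90; 0 0 0 0 0 0 90; 0 0 0 0 0 0 90; 0 0 0 0 0 0 90; 0 0 0 0 0 0 90; 0 0 0 0 0 0 90; 0 0 0 0 0 0 90; 0 0 0.02 0 0 0 90; 0 0 0.035 0 0 0 90; 0 0 0.035 0 0 0 90"

```text
time_s: 6.6
ee_pos: [0.5302, -0.0369, 0.1929]
eef_rot: [-3.139, -0.0, 1.483]
force: [-0.1, 0.3, 0.4]
grip_width: 0.0611
grip_force: 0.0
```

Emit:
carry_out --motion "0 -0.0275 0 0 0 -6.5 90; 0 -0.0275 0 0 0 -6.5 90; 0 -0.0275 0 0 0 -6.5 90; 0 -0.0275 0 0 0 -6.5 90; 0 -0.0275 0 0 0 -6.5 90; 0 -0.0275 0 0 0 -6.5 90; 0 -0.0275 0 0 0 -6.5 90; 0 -0.0275 0 0 0 -6.5 90; 0 -0.0275 0 0 0 -6.5 90; 0 -0.0275 0 0 0 -6.5 90; 0 -0.0275 0 0 0 -6.5 90; 0 -0.0275 0 0 0 -6.5 90; 0 -0.0275 0 0 0 -6.5 90; 0 -0.0275 0 0 0 -6.5 90; 0 0 0 0 0 0 90; 0 0 0 0 0 0 90"

```text
time_s: 7.93
ee_pos: [0.5304, -0.4229, 0.1917]
eef_rot: [-3.141, 0.001, -0.106]
force: [-0.8, 1.5, 0.2]
grip_width: 0.0607
grip_force: 0.0
```

```bash
cat > w.py <<'E'
from h import *
o=ctrl.get_obs();print(o['time_s'],o['ee_pos'].round(4),np.degrees(o['eef_rot']).round(1))
for n in ('top','scene'):
    c=shot(n);W=world(c)
    for col in ('red','yellow','blue','green'):
        for m,a,ce in blobs(mask(c,col)):
            P=W[m];P=P[~np.isnan(P[:,0])]
            if len(P)<10: continue
            q=np.median(P,0)
            if abs(q[1])<.5 and .3<q[0]<.72: print(n,col,a,q.round(3),'z',np.percentile(P[:,2],[5,95]).round(3),rect(P))
E
python3 w.py
```

```text
7.9333 [ 0.5304 -0.4229  0.1917] [-180.     0.    -6.1]
top red 66 [0.715 0.142 0.11 ] z [0.107 0.114] (array([716. , 142.1]), array([24.8, 22.4]), 27.9)
top red 105 [0.649 0.183 0.17 ] z [0.127 0.175] (array([651.3, 185.1]), array([23. , 22.4]), 37.2)
top red 731 [0.578 0.298 0.019] z [0.015 0.034] (array([577. , 294.9]), array([92.3, 68.2]), 5.7)
top red 207 [ 0.522 -0.409  0.022] z [0.017 0.026] (array([ 528.3, -418.1]), array([43.8, 68.7]), 88.3)
top yellow 83 [0.692 0.128 0.042] z [0.015 0.067] (array([698.6, 136.6]), array([25.9, 57.9]), 18.0)
top yellow 253 [ 0.524 -0.035  0.09 ] z [0.086 0.094] (array([530.9, -36.5]), array([67.4, 42.8]), 85.0)
top yellow 878 [0.466 0.373 0.019] z [0.013 0.034] (array([468.3, 374.3]), array([101.1,  77. ]), 4.1)
top blue 1241 [0.597 0.122 0.085] z [0.032 0.089] (array([609.4, 133.8]), array([122.4, 109.1]), 85.3)
top blue 713 [0.474 0.287 0.019] z [0.014 0.033] (array([475. , 284.6]), array([89.9, 66.6]), 4.8)
top green 62 [0.701 0.129 0.078] z [0.072 0.086] (array([706.6, 128. ]), array([19.8, 43.4]), 58.2)
scene red 396 [0.575 0.284 0.027] z [0.014 0.17 ] (array([588.2, 254.2]), array([100.6, 199.6]), 17.8)
scene red 54 [0.714 0.138 0.109] z [0.1   0.113] (array([691.2, 173.6]), array([ 23.6, 109.4]), 32.9)
scene red 214 [ 0.539 -0.433  0.021] z [0.011 0.026] (array([ 528.8, -423.7]), array([43.3, 71.2]), 85.3)
scene yellow 287 [0.461 0.374 0.02 ] z [0.013 0.033] (array([464.9, 367.8]), array([95.3, 73.7]), 4.7)
scene yellow 91 [ 0.544 -0.043  0.088] z [0.083 0.092] (array([543.1, -40.2]), array([69. , 25.4]), 75.2)
scene blue 61 [0.487 0.277 0.018] z [0.013 0.034] (array([489.3, 273.6]), array([41.4, 63.7]), 40.5)
scene blue 794 [0.634 0.109 0.081] z [0.031 0.088] (array([612.6, 137.1]), array([108.1, 106.5]), 84.7)
scene blue 67 [ 0.646 -0.132  0.019] z [0.012 0.026] (array([ 641.3, -126.8]), array([110.4,  18.3]), 29.8)
```

Yellow stands in the tray (top at z 0.09). Red hasn't moved. Descend on red; the opening of 61 mm is enough.

Emit:
carry_out --motion "-0.002 0.001 -0.03 0 0 0 90; 0 0 -0.035 0 0 0 90; 0 0 -0.035 0 0 0 90; 0 0 -0.03 0 0 0 90; 0 0 -0.02 0 0 0 90; 0 0 -0.0085 0 0 0 90; 0 0 0 0 0 0 90; 0 0 0 0 0 0 255; 0 0 0 0 0 0 255; 0 0 0 0 0 0 255; 0 0 0 0 0 0 255; 0 0 0 0 0 0 255; 0 0 0 0 0 0 255; 0 0 0 0 0 0 255; 0 0 0 0 0 0 255; 0 0 0 0 0 0 255; 0 0 0 0 0 0 255; 0 0 0 0 0 0 255; 0 0 0 0 0 0 255"

```text
time_s: 9.62
ee_pos: [0.5288, -0.4212, 0.034]
eef_rot: [3.141, -0.0, -0.105]
force: [-0.3, -2.2, 0.9]
grip_width: 0.0116
grip_force: 30.0
```

Emit:
carry_out --motion "0 0 0.015 0 0 0 255; 0 0 0.03 0 0 0 255; 0 0 0.035 0 0 0 255; 0 0 0.035 0 0 0 255; 0 0 0.035 0 0 0 255; 0.0094 0.0267 0 0 0 6.5 255; 0.0094 0.0267 0 0 0 6.5 255; 0.0094 0.0267 0 0 0 6.5 255; 0.0094 0.0267 0 0 0 6.5 255; 0.0094 0.0267 0 0 0 6.5 255; 0.0094 0.0267 0 0 0 6.5 255; 0.0094 0.0267 0 0 0 6.5 255; 0.0094 0.0267 0 0 0 6.5 255; 0.0094 0.0267 0 0 0 6.5 255; 0.0094 0.0267 0 0 0 6.5 255; 0.0094 0.0267 0 0 0 6.5 255; 0.0094 0.0267 0 0 0 6.5 255; 0.0094 0.0267 0 0 0 6.5 255; 0.0094 0.0267 0 0 0 6.5 255; 0 0 0 0 0 0 255"

```text
time_s: 11.28
ee_pos: [0.6609, -0.0421, 0.1827]
eef_rot: [-3.14, -0.002, 1.494]
force: [-0.6, -0.2, -5.9]
grip_width: 0.0119
grip_force: 30.0
```

Emit:
carry_out --motion "0 0 -0.02 0 0 0 255; 0 0 -0.025 0 0 0 255; 0 0 -0.015 0 0 0 255; 0 0 -0.01 0 0 0 255; 0 0 -0.008 0 0 0 255; 0 0 -0.003 0 0 0 255; 0 0 0 0 0 0 255; 0 0 0 0 0 0 255"

```text
time_s: 11.95
ee_pos: [0.6608, -0.0473, 0.1038]
eef_rot: [3.141, -0.0, 1.483]
force: [0.6, 0.3, -5.7]
grip_width: 0.0118
grip_force: 30.0
```

Emit:
carry_out --motion "0 0 -0.002 0 0 0 255; 0 0 0 0 0 0 255; 0 0 0 0 0 0 90; 0 0 0 0 0 0 90; 0 0 0 0 0 0 90; 0 0 0 0 0 0 90; 0 0 0 0 0 0 90; 0 0 0 0 0 0 90; 0 0 0 0 0 0 90; 0 0 0.02 0 0 0 90; 0 0 0.035 0 0 0 90; 0 0 0.035 0 0 0 90; 0 0 0.035 0 0 0 90; 0 0 0.01 0 0 0 90; 0 0 0 0 0 0 90"

```text
time_s: 13.2
ee_pos: [0.6613, -0.0473, 0.2394]
eef_rot: [3.136, 0.0, 1.483]
force: [-0.5, 0.6, -0.1]
grip_width: 0.0606
grip_force: 0.0
```

```bash
python3 w.py; python3 m.py | grep -E 'top|scene|knob|gear|rim'
```

```text
13.2 [ 0.6613 -0.0473  0.2394] [179.7   0.   85. ]
top red 66 [0.715 0.142 0.111] z [0.107 0.115] (array([714.7, 142. ]), array([22.9, 24.1]), 71.2)
top red 105 [0.649 0.183 0.17 ] z [0.128 0.175] (array([651.3, 185.1]), array([23.8, 22.4]), 39.1)
top red 731 [0.578 0.298 0.019] z [0.014 0.033] (array([577.4, 295.1]), array([92.2, 68.7]), 4.4)
top yellow 84 [0.692 0.128 0.041] z [0.013 0.067] (array([698.5, 136. ]), array([25.4, 57.6]), 19.7)
top yellow 879 [0.466 0.374 0.019] z [0.013 0.034] (array([468. , 375.4]), array([100.5,  77.9]), 5.4)
top blue 1238 [0.596 0.122 0.085] z [0.031 0.089] (array([609.5, 134.2]), array([121.9, 109.2]), 85.7)
top blue 711 [0.476 0.287 0.019] z [0.014 0.033] (array([475. , 284.7]), array([89.9, 65.7]), 4.9)
top green 58 [0.701 0.129 0.079] z [0.071 0.088] (array([705.7, 128.6]), array([20.9, 44. ]), 62.5)
scene red 391 [0.575 0.286 0.026] z [0.014 0.17 ] (array([588.6, 252.6]), array([100.5, 199.1]), 18.1)
scene red 55 [0.715 0.139 0.108] z [0.099 0.112] (array([692.6, 176.1]), array([ 24.1, 109.3]), 29.6)
scene red 130 [ 0.67  -0.065  0.088] z [0.0
[... 329 characters left out ...]
ay([658.6, 130.4]), array([105.2,  27.6]), 75.5)
scene blue 80 [0.572 0.09  0.065] z [0.041 0.086] (array([575.5,  89.3]), array([11.2, 41.6]), 72.7)
scene blue 66 [ 0.646 -0.133  0.02 ] z [0.012 0.027] (array([ 642.3, -127.4]), array([109.7,  16.9]), 30.4)
top
rim 0
gear 982 [0.6047 0.1373 0.0857] (array([610.2, 141.3]), array([107. , 108.8]), 85.2)
knobtop 73 [0.6508 0.1852 0.1713] (array([651.4, 184.8]), array([23. , 22.2]), 46.1)
scene
rim 394 [ 0.6008 -0.044   0.0808] (array([595.2, -43.4]), array([123. , 236.1]), 85.2)
gear 100 [0.6217 0.1303 0.0846] (array([610.1, 134.2]), array([ 99.5, 108. ]), 86.7)
knobtop 42 [0.651  0.1827 0.1698] (array([651.9, 183.8]), array([23.6, 25.8]), 30.0)
```

Emit:
carry_out --motion "-0.0013 0.029 0 0 0 0 90; -0.0013 0.029 0 0 0 0 90; -0.0013 0.029 0 0 0 0 90; -0.0013 0.029 0 0 0 0 90; -0.0013 0.029 0 0 0 0 90; -0.0013 0.029 0 0 0 0 90; -0.0013 0.029 0 0 0 0 90; -0.0013 0.029 0 0 0 0 90; 0 0 0 0 0 0 90; 0 0 -0.025 0 0 0 90; 0 0 -0.025 0 0 0 90; 0 0 -0.025 0 0 0 90; 0 0 -0.025 0 0 0 90; 0 0 -0.01 0 0 0 90; 0 0 -0.004 0 0 0 90; 0 0 0 0 0 0 90; 0 0 0 0 0 0 90" --grip_force 20

```text
time_s: 14.82
ee_pos: [0.6505, 0.1847, 0.1231]
eef_rot: [3.14, -0.0, 1.483]
force: [0.1, 0.1, 0.7]
grip_width: 0.061
grip_force: 0.0
```

Emit:
carry_out --motion "0 0 0 0 0 0 255; 0 0 0 0 0 0 255; 0 0 0 0 0 0 255; 0 0 0 0 0 0 255; 0 0 0 0 0 0 255; 0 0 0 0 0 0 255; 0 0 0 0 0 0 255; 0 0 0 0 0 0 255; 0 0 0 0 0 0 255"

```text
time_s: 15.57
ee_pos: [0.6504, 0.1848, 0.1222]
eef_rot: [3.141, -0.0, 1.483]
force: [5.4, 1.0, 0.7]
grip_width: 0.0256
grip_force: 20.0
```

Run:
```python
import numpy as np
a=np.radians(48-18*np.arange(21));p=np.round(.06*np.c_[np.cos(a),np.sin(a)],4)
print('; '.join(f'{x:.4f} {y:.4f} 0 0 0 0 255' for x,y in np.diff(p,axis=0)))
```

```text
0.0119 -0.0146 0 0 0 0 255; 0.0067 -0.0175 0 0 0 0 255; 0.0010 -0.0188 0 0 0 0 255; -0.0049 -0.0181 0 0 0 0 255; -0.0102 -0.0157 0 0 0 0 255; -0.0146 -0.0119 0 0 0 0 255; -0.0175 -0.0067 0 0 0 0 255; -0.0188 -0.0010 0 0 0 0 255; -0.0181 0.0049 0 0 0 0 255; -0.0157 0.0102 0 0 0 0 255; -0.0119 0.0146 0 0 0 0 255; -0.0067 0.0175 0 0 0 0 255; -0.0010 0.0188 0 0 0 0 255; 0.0049 0.0181 0 0 0 0 255; 0.0102 0.0157 0 0 0 0 255; 0.0146 0.0119 0 0 0 0 255; 0.0175 0.0067 0 0 0 0 255; 0.0188 0.0010 0 0 0 0 255; 0.0181 -0.0049 0 0 0 0 255; 0.0157 -0.0102 0 0 0 0 255
```

First quarter turn, then check the force.

Emit:
carry_out --motion "0.0119 -0.0146 0 0 0 0 255; 0.0067 -0.0175 0 0 0 0 255; 0.0010 -0.0188 0 0 0 0 255; -0.0049 -0.0181 0 0 0 0 255; -0.0102 -0.0157 0 0 0 0 255; 0 0 0 0 0 0 255; 0 0 0 0 0 0 255"

```text
time_s: 16.15
ee_pos: [0.6546, 0.0988, 0.1223]
eef_rot: [3.141, 0.002, 1.482]
force: [3.2, -8.1, 2.0]
grip_width: 0.0255
grip_force: 20.0
```

Emit:
carry_out --motion "-0.0146 -0.0119 0 0 0 0 255; -0.0175 -0.0067 0 0 0 0 255; -0.0188 -0.0010 0 0 0 0 255; -0.0181 0.0049 0 0 0 0 255; -0.0157 0.0102 0 0 0 0 255; 0 0 0 0 0 0 255"

```text
time_s: 16.65
ee_pos: [0.5682, 0.0975, 0.1222]
eef_rot: [-3.141, -0.0, 1.484]
force: [-3.5, 0.4, 1.9]
grip_width: 0.0259
grip_force: 20.0
```

Emit:
carry_out --motion "-0.0119 0.0146 0 0 0 0 255; -0.0067 0.0175 0 0 0 0 255; -0.0010 0.0188 0 0 0 0 255; 0.0049 0.0181 0 0 0 0 255; 0.0102 0.0157 0 0 0 0 255; 0 0 0 0 0 0 255"

```text
time_s: 17.15
ee_pos: [0.5673, 0.182, 0.1222]
eef_rot: [3.139, 0.001, 1.485]
force: [5.8, -1.1, 5.5]
grip_width: 0.026
grip_force: 20.0
```

Emit:
carry_out --motion "0.0146 0.0119 0 0 0 0 255; 0.0175 0.0067 0 0 0 0 255; 0.0188 0.0010 0 0 0 0 255; 0.0181 -0.0049 0 0 0 0 255; 0.0157 -0.0102 0 0 0 0 255; 0 0 0 0 0 0 255; 0 0 0 0 0 0 255"

```text
time_s: 17.73
ee_pos: [0.6516, 0.1848, 0.1223]
eef_rot: [3.14, -0.0, 1.483]
force: [5.3, 1.5, 3.1]
grip_width: 0.0253
grip_force: 20.0
```

```bash
python3 w.py|grep -E 'red|yellow'; python3 m.py | grep -E 'top|scene|knob|gear|arm'; python3 -c "
from h import *
shot('scene','s2')"
```

```text
top red 67 [0.715 0.142 0.111] z [0.107 0.114] (array([715.6, 142.4]), array([25. , 21.9]), 46.7)
top red 189 [ 0.651 -0.045  0.09 ] z [0.086 0.094] (array([659.4, -46.5]), array([65.3, 41.8]), 84.8)
top yellow 86 [0.692 0.129 0.041] z [0.009 0.066] (array([704.4, 148.7]), array([70.5, 37.3]), 86.4)
top yellow 249 [ 0.524 -0.035  0.09 ] z [0.086 0.094] (array([530.6, -36. ]), array([66.7, 41.8]), 84.7)
top yellow 751 [0.469 0.378 0.019] z [0.014 0.492] (array([468.7, 305.1]), array([103.1, 217. ]), 0.4)
scene red 127 [0.544 0.283 0.02 ] z [0.013 0.032] (array([544.2, 287.8]), array([39.2, 77.6]), 20.9)
scene red 84 [0.648 0.177 0.156] z [0.117 0.175] (array([622. , 235.7]), array([ 19.3, 198.7]), 24.3)
scene red 53 [0.714 0.139 0.109] z [0.102 0.113] (array([688.4, 173.7]), array([ 23.5, 111.5]), 36.0)
scene red 131 [ 0.67  -0.065  0.088] z [0.081 0.092] (array([661.4, -51. ]), array([65.9, 40.3]), 83.9)
scene yellow 68 [0.426 0.364 0.023] z [0.014 0.034] (array([426.8, 361.2]), array([29. , 72.1]), 22.5)
scene yellow 79 [ 0.543 -0.039  0.088] z [0.084 0.092] (array([535.8, -41.8]), array([66. , 31.9]), 83.0)
top
gear 662 [0.6116 0.1162 0.0856] (array([608.9, 126.5]), array([ 77.7, 109.4]), 86.3)
knobtop 0
arm 86 [0.6133 0.1407 0.111 ] (array([617.6, 140.4]), array([43.2, 22.8]), 11.9)
scene
gear 417 [0.6139 0.1273 0.0847] (array([611.7, 136.8]), array([106.4, 106.7]), 84.9)
knobtop 33 [0.646  0.1832 0.1696] (array([645.6, 182.2]), array([18.3, 26.9]), 13.2)
arm 111 [0.6238 0.1512 0.1076] (array([626.2, 158.1]), array([76.9, 29.1]), 52.4)
```

View pics/s2.png

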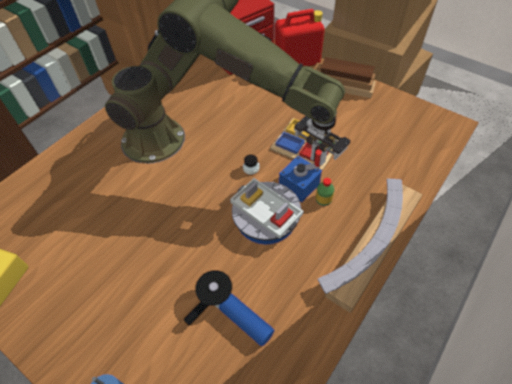

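One turn is done: the knob is in the hand at about (318,157), and both weights stand in the tray at (254,194) and (284,216). Turns two and three next.

Emit:
carry_out --motion "0.0119 -0.0146 0 0 0 0 255; 0.0067 -0.0175 0 0 0 0 255; 0.0010 -0.0188 0 0 0 0 255; -0.0049 -0.0181 0 0 0 0 255; -0.0102 -0.0157 0 0 0 0 255; -0.0146 -0.0119 0 0 0 0 255; -0.0175 -0.0067 0 0 0 0 255; -0.0188 -0.0010 0 0 0 0 255; -0.0181 0.0049 0 0 0 0 255; -0.0157 0.0102 0 0 0 0 255; -0.0119 0.0146 0 0 0 0 255; -0.0067 0.0175 0 0 0 0 255; -0.0010 0.0188 0 0 0 0 255; 0.0049 0.0181 0 0 0 0 255; 0.0102 0.0157 0 0 0 0 255; 0.0146 0.0119 0 0 0 0 255; 0.0175 0.0067 0 0 0 0 255; 0.0188 0.0010 0 0 0 0 255; 0.0181 -0.0049 0 0 0 0 255; 0.0157 -0.0102 0 0 0 0 255"

```text
time_s: 19.65
ee_pos: [0.6504, 0.1863, 0.1222]
eef_rot: [-3.14, -0.0, 1.485]
force: [-10.0, -2.2, 7.0]
grip_width: 0.0262
grip_force: 20.0
```

```bash
python3 w.py|grep -E 'red|yellow|^[0-9]'
```

```text
19.65 [0.6504 0.1863 0.1222] [-179.9   -0.    85.1]
top red 67 [0.715 0.142 0.111] z [0.107 0.113] (array([715.8, 142.3]), array([25.8, 22.2]), 36.8)
top red 186 [ 0.65  -0.045  0.09 ] z [0.087 0.094] (array([659.2, -46.5]), array([65.2, 41.4]), 85.8)
top yellow 82 [0.692 0.128 0.041] z [0.013 0.067] (array([699.3, 136.2]), array([26. , 57.7]), 20.3)
top yellow 247 [ 0.524 -0.035  0.09 ] z [0.086 0.093] (array([530.7, -36. ]), array([66.5, 41.7]), 85.3)
top yellow 725 [0.469 0.38  0.019] z [0.014 0.486] (array([469.4, 304.6]), array([102.8, 213.9]), 0.9)
scene red 126 [0.545 0.283 0.02 ] z [0.013 0.031] (array([545. , 285.6]), array([39.6, 74.4]), 21.1)
scene red 86 [0.65  0.174 0.158] z [0.117 0.174] (array([618.4, 232.4]), array([ 19. , 195.5]), 29.8)
scene red 53 [0.715 0.136 0.109] z [0.101 0.114] (array([714. , 141.5]), array([24.1, 28.2]), 5.6)
scene red 131 [ 0.671 -0.064  0.088] z [0.082 0.092] (array([661.5, -50.8]), array([68.4, 39.1]), 83.8)
scene yellow 79 [0.427 0.363 0.022] z [0.013 0.031] (array([478.4, 275. ]), array([ 37.2, 276.5]), 29.0)
scene yellow 68 [ 0.543 -0.036  0.089] z [0.085 0.092] (array([542.6, -42.7]), array([65.3, 21.6]), 77.8)
```

Emit:
carry_out --motion "0.0119 -0.0146 0 0 0 0 255; 0.0067 -0.0175 0 0 0 0 255; 0.0010 -0.0188 0 0 0 0 255; -0.0049 -0.0181 0 0 0 0 255; -0.0102 -0.0157 0 0 0 0 255; -0.0146 -0.0119 0 0 0 0 255; -0.0175 -0.0067 0 0 0 0 255; -0.0188 -0.0010 0 0 0 0 255; -0.0181 0.0049 0 0 0 0 255; -0.0157 0.0102 0 0 0 0 255; -0.0119 0.0146 0 0 0 0 255; -0.0067 0.0175 0 0 0 0 255; -0.0010 0.0188 0 0 0 0 255; 0.0049 0.0181 0 0 0 0 255; 0.0102 0.0157 0 0 0 0 255; 0.0146 0.0119 0 0 0 0 255; 0.0175 0.0067 0 0 0 0 255; 0.0188 0.0010 0 0 0 0 255; 0.0181 -0.0049 0 0 0 0 255; 0.0157 -0.0102 0 0 0 0 255"

```text
time_s: 21.42
ee_pos: [0.6505, 0.1863, 0.1222]
eef_rot: [-3.14, -0.0, 1.485]
force: [-10.0, -1.9, 5.4]
grip_width: 0.0257
grip_force: 20.0
```

```bash
python3 w.py|grep -E 'red|yellow|^[0-9]'|grep -E '^[0-9]|0.09 |0.08|z .0.11'
```

```text
21.4167 [0.6505 0.1863 0.1222] [-179.9   -0.    85.1]
top red 187 [ 0.65  -0.045  0.09 ] z [0.086 0.094] (array([659. , -46.3]), array([65.1, 41.6]), 85.6)
top yellow 248 [ 0.524 -0.035  0.09 ] z [0.087 0.093] (array([530.7, -35.9]), array([66.4, 41.6]), 85.6)
scene red 84 [0.65  0.174 0.158] z [0.116 0.174] (array([618.7, 233.2]), array([ 18.7, 196.5]), 29.2)
scene red 131 [ 0.67  -0.066  0.089] z [0.081 0.092] (array([664. , -50.6]), array([69.8, 39.4]), 76.6)
scene yellow 69 [ 0.544 -0.036  0.088] z [0.083 0.093] (array([542.7, -42.1]), array([65.6, 16.7]), 85.9)
```

Three turns are done. Now the fourth.

Emit:
carry_out --motion "0.0119 -0.0146 0 0 0 0 255; 0.0067 -0.0175 0 0 0 0 255; 0.0010 -0.0188 0 0 0 0 255; -0.0049 -0.0181 0 0 0 0 255; -0.0102 -0.0157 0 0 0 0 255; -0.0146 -0.0119 0 0 0 0 255; -0.0175 -0.0067 0 0 0 0 255; -0.0188 -0.0010 0 0 0 0 255; -0.0181 0.0049 0 0 0 0 255; -0.0157 0.0102 0 0 0 0 255; -0.0119 0.0146 0 0 0 0 255; -0.0067 0.0175 0 0 0 0 255; -0.0010 0.0188 0 0 0 0 255; 0.0049 0.0181 0 0 0 0 255; 0.0102 0.0157 0 0 0 0 255; 0.0146 0.0119 0 0 0 0 255; 0.0175 0.0067 0 0 0 0 255; 0.0188 0.0010 0 0 0 0 255; 0.0181 -0.0049 0 0 0 0 255; 0.0157 -0.0102 0 0 0 0 255"

```text
time_s: 23.18
ee_pos: [0.6505, 0.1863, 0.1222]
eef_rot: [-3.14, -0.0, 1.485]
force: [-10.2, -2.7, 6.0]
grip_width: 0.026
grip_force: 20.0
```

Emit:
carry_out --motion "0 0 0 0 0 0 255; 0 0 0 0 0 0 255; 0 0 0 0 0 0 90; 0 0 0 0 0 0 90; 0 0 0 0 0 0 90; 0 0 0 0 0 0 90; 0 0 0 0 0 0 90; 0 0 0 0 0 0 90; 0 0 0.02 0 0 0 90; 0 0 0.035 0 0 0 90; 0 0 0.035 0 0 0 90; 0 0 0.025 0 0 0 90; 0 0 0 0 0 0 90; 0 0 0 0 0 0 90"

```text
time_s: 24.35
ee_pos: [0.6503, 0.1849, 0.2383]
eef_rot: [3.139, -0.001, 1.483]
force: [0.3, 0.2, -0.5]
grip_width: 0.0606
grip_force: 0.0
```

```bash
python3 w.py|grep -E 'red|yellow|^[0-9]'; python3 m.py | grep -E 'knob|slot'
```

```text
24.35 [0.6503 0.1849 0.2383] [179.9  -0.   85. ]
top red 67 [0.715 0.142 0.111] z [0.107 0.114] (array([715.3, 141.9]), array([24.5, 22.2]), 46.1)
top red 188 [ 0.65  -0.045  0.09 ] z [0.086 0.094] (array([659.6, -46.5]), array([65.1, 41.9]), 85.6)
top yellow 81 [0.692 0.129 0.041] z [0.013 0.067] (array([698.4, 136.5]), array([26. , 57.9]), 18.2)
top yellow 255 [ 0.524 -0.035  0.09 ] z [0.086 0.094] (array([530.6, -35.9]), array([66.4, 41.8]), 85.3)
top yellow 370 [0.462 0.395 0.021] z [0.014 0.563] (array([466.7, 303.3]), array([ 99.9, 217.6]), 0.1)
scene red 397 [0.576 0.284 0.027] z [0.014 0.17 ] (array([588.7, 251.6]), array([ 99.5, 199.1]), 18.3)
scene red 55 [0.715 0.137 0.109] z [0.1   0.113] (array([690.2, 177.1]), array([ 23.5, 116.3]), 31.1)
scene red 131 [ 0.67  -0.066  0.088] z [0.08  0.091] (array([661.7, -51.2]), array([67.8, 39.4]), 83.5)
scene yellow 252 [0.456 0.371 0.019] z [0.013 0.033] (array([465.6, 367.9]), array([93.2, 76. ]), 6.2)
scene yellow 74 [ 0.543 -0.035  0.088] z [0.084 0.092] (array([543.1, -40.8]), array([69.4, 18.8]), 84.0)
knobtop 0
redslot 0
yellowslot 107 [0.4691 0.3998 0.0306] (array([464.2, 393.5]), array([95.2, 29.2]), 0.8)
knobtop 40 [0.6509 0.1833 0.1698] (array([651.6, 184. ]), array([24.3, 22.5]), 55.0)
redslot 116 [0.5699 0.2952 0.0294] (array([576.5, 293.9]), array([94.4, 77.7]), 8.5)
yellowslot 87 [0.4592 0.3562 0.029 ] (array([463.4, 366.8]), array([95.8, 71.2]), 6.7)
```

The knob is back at its start and the weights are still in the tray. Fetch red.

Emit:
carry_out --motion "0.0013 -0.029 0 0 0 0 90; 0.0013 -0.029 0 0 0 0 90; 0.0013 -0.029 0 0 0 0 90; 0.0013 -0.029 0 0 0 0 90; 0.0013 -0.029 0 0 0 0 90; 0.0013 -0.029 0 0 0 0 90; 0.0013 -0.029 0 0 0 0 90; 0.0013 -0.029 0 0 0 0 90; 0 0 0 0 0 0 90; 0 0 -0.03 0 0 0 90; 0 0 -0.035 0 0 0 90; 0 0 -0.035 0 0 0 90; 0 0 -0.02 0 0 0 90; 0 0 -0.012 0 0 0 90; 0 0 -0.003 0 0 0 90; 0 0 0 0 0 0 90" --grip_force 30

```text
time_s: 25.88
ee_pos: [0.6604, -0.0469, 0.1018]
eef_rot: [-3.141, -0.0, 1.483]
force: [0.4, -0.7, 0.7]
grip_width: 0.0609
grip_force: 0.0
```

Emit:
carry_out --motion "0 0 0 0 0 0 255; 0 0 0 0 0 0 255; 0 0 0 0 0 0 255; 0 0 0 0 0 0 255; 0 0 0 0 0 0 255; 0 0 0 0 0 0 255; 0 0 0 0 0 0 255; 0 0 0 0 0 0 255; 0 0 0 0 0 0 255; 0 0 0 0 0 0 255; 0 0 0 0 0 0 255"

```text
time_s: 26.8
ee_pos: [0.6605, -0.0472, 0.102]
eef_rot: [3.141, 0.0, 1.483]
force: [0.1, 0.4, 1.1]
grip_width: 0.0117
grip_force: 30.0
```

Emit:
carry_out --motion "0 0 0.015 0 0 0 255; 0 0 0.03 0 0 0 255; 0 0 0.035 0 0 0 255; 0 0 0.035 0 0 0 255; 0 0 0.035 0 0 0 255; -0.006 0.0244 0 0 0 -5.68 255; -0.006 0.0244 0 0 0 -5.68 255; -0.006 0.0244 0 0 0 -5.68 255; -0.006 0.0244 0 0 0 -5.68 255; -0.006 0.0244 0 0 0 -5.68 255; -0.006 0.0244 0 0 0 -5.68 255; -0.006 0.0244 0 0 0 -5.68 255; -0.006 0.0244 0 0 0 -5.68 255; -0.006 0.0244 0 0 0 -5.68 255; -0.006 0.0244 0 0 0 -5.68 255; -0.006 0.0244 0 0 0 -5.68 255; -0.006 0.0244 0 0 0 -5.68 255; -0.006 0.0244 0 0 0 -5.68 255; -0.006 0.0244 0 0 0 -5.68 255; 0 0 0 0 0 0 255"

```text
time_s: 28.47
ee_pos: [0.5746, 0.2982, 0.2508]
eef_rot: [-3.141, 0.002, 0.092]
force: [0.1, 0.0, -5.1]
grip_width: 0.0117
grip_force: 30.0
```

Emit:
carry_out --motion "0 0 -0.03 0 0 0 255; 0 0 -0.035 0 0 0 255; 0 0 -0.035 0 0 0 255; 0 0 -0.03 0 0 0 255; 0 0 -0.02 0 0 0 255; 0 0 0 0 0 0 255; 0 0 0 0 0 0 255; 0 0 0 0 0 0 255"

```text
time_s: 29.13
ee_pos: [0.5771, 0.2945, 0.1036]
eef_rot: [-3.141, -0.002, 0.096]
force: [0.5, 0.3, -5.0]
grip_width: 0.0117
grip_force: 30.0
```

Run:
```python
from h import *
o=ctrl.get_obs();print(o['ee_pos'],np.degrees(o['eef_rot']),o['qpos'])
for n in('scene','top'):
  c=shot(n);x,y=(300,145) if n=='scene' else (150,195);im=c['pixels'][y-55:y+55,x-70:x+70,::-1]
  cv2.imwrite(f'pics/{n}3.png',cv2.resize(im,None,fx=5,fy=5,interpolation=cv2.INTER_CUBIC))
```

```text
[0.57712559 0.29454941 0.10358745] [-1.79966064e+02 -1.06432226e-01  5.47513482e+00] [ 4.15404455e-01  6.06483745e-01  1.32333407e+00 -2.33055920e-05
  1.20982523e+00  1.89064931e+00]
```

View pics/scene3.png

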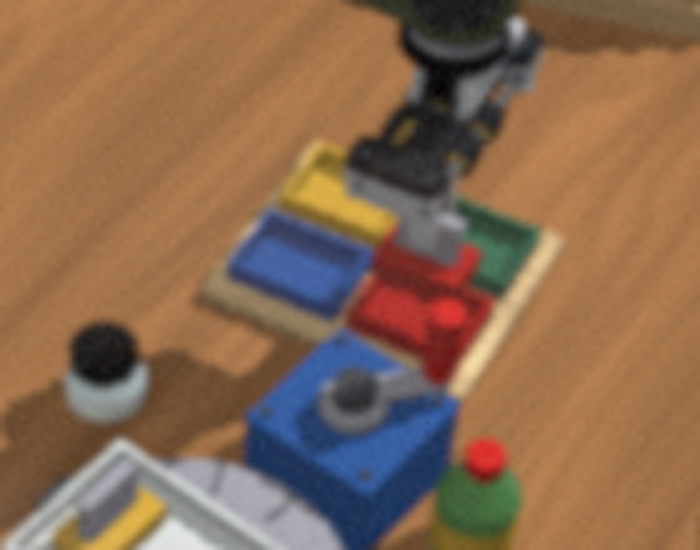

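The red weight hangs level above the red slot (crop (430,255), slot at (420,310)), and the hand is clear of the knob. Lower and release.

Emit:
carry_out --motion "0 0 -0.025 0 0 0 255; 0 0 -0.015 0 0 0 255; 0 0 -0.008 0 0 0 255; 0 0 -0.003 0 0 0 255; 0 0 0 0 0 0 255; 0 0 0 0 0 0 255; 0 0 0 0 0 0 90; 0 0 0 0 0 0 90; 0 0 0 0 0 0 90; 0 0 0 0 0 0 90; 0 0 0 0 0 0 90; 0 0 0 0 0 0 90; 0 0 0 0 0 0 90; 0 0 0.02 0 0 0 90; 0 0 0.04 0 0 0 90; 0 0 0.04 0 0 0 90; 0 0 0.04 0 0 0 90; 0 0 0.04 0 0 0 90; 0 0 0.01 0 0 0 90; 0 0 0 0 0 0 90"

```text
time_s: 30.9
ee_pos: [0.5774, 0.2948, 0.245]
eef_rot: [-3.14, -0.006, 0.095]
force: [0.0, 0.2, -0.0]
grip_width: 0.0605
grip_force: 0.0
```

Emit:
carry_out --motion "-0.0034 -0.0237 0 0 0 5.68 90; -0.0034 -0.0237 0 0 0 5.68 90; -0.0034 -0.0237 0 0 0 5.68 90; -0.0034 -0.0237 0 0 0 5.68 90; -0.0034 -0.0237 0 0 0 5.68 90; -0.0034 -0.0237 0 0 0 5.68 90; -0.0034 -0.0237 0 0 0 5.68 90; -0.0034 -0.0237 0 0 0 5.68 90; -0.0034 -0.0237 0 0 0 5.68 90; -0.0034 -0.0237 0 0 0 5.68 90; -0.0034 -0.0237 0 0 0 5.68 90; -0.0034 -0.0237 0 0 0 5.68 90; -0.0034 -0.0237 0 0 0 5.68 90; -0.0034 -0.0237 0 0 0 5.68 90; 0 0 0 0 0 0 90; 0 0 0 0 0 0 90"

```text
time_s: 32.23
ee_pos: [0.5284, -0.0381, 0.2396]
eef_rot: [-3.14, -0.0, 1.48]
force: [-0.3, 0.6, -0.3]
grip_width: 0.0609
grip_force: 0.0
```

```bash
python3 w.py|grep -E 'red|yellow|^[0-9]'
python3 - <<'E'
from h import *
for n in('top','scene'):
    W=world(shot(n))
    for nm,x,y,lo,hi in(('redfin',.577,.295,.07,.085),('yelfin',.53,-.037,.12,.135)):
        P=W[(np.hypot(W[...,0]-x,W[...,1]-y)<.045)&(W[...,2]>lo)&(W[...,2]<hi)]
        print(n,nm,len(P),*( [P.mean(0).round(4),rect(P)] if len(P)>5 else []))
E
```

```text
32.2333 [ 0.5284 -0.0381  0.2396] [-179.9   -0.    84.8]
top red 67 [0.715 0.143 0.111] z [0.106 0.115] (array([715.6, 142.2]), array([24.7, 22.2]), 35.5)
top red 102 [0.648 0.183 0.17 ] z [0.129 0.175] (array([650.8, 185.5]), array([23.6, 20.5]), 47.4)
top red 583 [0.573 0.287 0.032] z [0.017 0.043] (array([577.1, 295.9]), array([91.6, 69.6]), 5.3)
top yellow 82 [0.691 0.128 0.043] z [0.015 0.066] (array([699.1, 136.8]), array([25.8, 58. ]), 17.9)
top yellow 880 [0.466 0.374 0.019] z [0.014 0.034] (array([467.9, 375.3]), array([100.2,  77.4]), 5.7)
scene red 304 [0.597 0.263 0.036] z [0.018 0.17 ] (array([589.7, 250.3]), array([ 98.2, 195.9]), 18.3)
scene red 53 [0.715 0.138 0.11 ] z [0.101 0.113] (array([689.6, 177.1]), array([ 23.8, 117.1]), 32.0)
scene yellow 289 [0.462 0.373 0.02 ] z [0.013 0.033] (array([464.9, 366.2]), array([93.6, 77. ]), 6.6)
scene yellow 98 [ 0.543 -0.043  0.089] z [0.084 0.092] (array([542.2, -43.6]), array([71.6, 31.4]), 70.0)
top redfin 89 [0.575  0.2945 0.0787] (array([576. , 294.7]), array([48.2, 13. ]), 4.2)
top yelfin 0
scene redfin 50 [0.5765 0.2917 0.0771] (array([575.4, 292.3]), array([48.2, 16.5]), 6.7)
scene yelfin 59 [ 0.5306 -0.0392  0.1274] (array([530.5, -36.8]), array([51.4, 12.7]), 84.7)
```

Red is seated in its slot (fin top 0.079, centred). Grip yellow.

Emit:
carry_out --motion "0.001 0 -0.03 0 0 0 90; 0.001 0.001 -0.035 0 0 0 90; 0 0 -0.035 0 0 0 90; 0 0 -0.025 0 0 0 90; 0 0 -0.012 0 0 0 90; 0 0 -0.003 0 0 0 90; 0 0 0 0 0 0 90; 0 0 0 0 0 0 90; 0 0 0 0 0 0 255; 0 0 0 0 0 0 255; 0 0 0 0 0 0 255; 0 0 0 0 0 0 255; 0 0 0 0 0 0 255; 0 0 0 0 0 0 255; 0 0 0 0 0 0 255; 0 0 0 0 0 0 255; 0 0 0 0 0 0 255; 0 0 0 0 0 0 255; 0 0 0 0 0 0 255"

```text
time_s: 34.02
ee_pos: [0.5309, -0.0364, 0.101]
eef_rot: [3.141, 0.0, 1.483]
force: [0.4, 0.2, -0.2]
grip_width: 0.012
grip_force: 30.0
```

Emit:
carry_out --motion "0 0 0.015 0 0 0 255; 0 0 0.03 0 0 0 255; 0 0 0.035 0 0 0 255; 0 0 0.035 0 0 0 255; 0 0 0.035 0 0 0 255; -0.0047 0.029 0 0 0 -5.68 255; -0.0047 0.029 0 0 0 -5.68 255; -0.0047 0.029 0 0 0 -5.68 255; -0.0047 0.029 0 0 0 -5.68 255; -0.0047 0.029 0 0 0 -5.68 255; -0.0047 0.029 0 0 0 -5.68 255; -0.0047 0.029 0 0 0 -5.68 255; -0.0047 0.029 0 0 0 -5.68 255; -0.0047 0.029 0 0 0 -5.68 255; -0.0047 0.029 0 0 0 -5.68 255; -0.0047 0.029 0 0 0 -5.68 255; -0.0047 0.029 0 0 0 -5.68 255; -0.0047 0.029 0 0 0 -5.68 255; -0.0047 0.029 0 0 0 -5.68 255; 0 0 0 0 0 0 255"

```text
time_s: 35.68
ee_pos: [0.4632, 0.3735, 0.2494]
eef_rot: [-3.142, 0.002, 0.091]
force: [-0.1, 0.3, -6.8]
grip_width: 0.0121
grip_force: 30.0
```

Emit:
carry_out --motion "0 0 -0.03 0 0 0 255; 0 0 -0.035 0 0 0 255; 0 0 -0.035 0 0 0 255; 0 0 -0.03 0 0 0 255; 0 0 -0.02 0 0 0 255; 0 0 0 0 0 0 255; 0 0 0 0 0 0 255; 0 0 0 0 0 0 255"

```text
time_s: 36.35
ee_pos: [0.4656, 0.3699, 0.1024]
eef_rot: [-3.141, -0.001, 0.095]
force: [-0.5, 0.2, -6.2]
grip_width: 0.012
grip_force: 30.0
```

Emit:
carry_out --motion "0 0 -0.025 0 0 0 255; 0 0 -0.015 0 0 0 255; 0 0 -0.008 0 0 0 255; 0 0 -0.003 0 0 0 255; 0 0 0 0 0 0 255; 0 0 0 0 0 0 255; 0 0 0 0 0 0 90; 0 0 0 0 0 0 90; 0 0 0 0 0 0 90; 0 0 0 0 0 0 90; 0 0 0 0 0 0 90; 0 0 0 0 0 0 90; 0 0 0 0 0 0 90; 0 0 0.02 0 0 0 90; 0 0 0.04 0 0 0 90; 0 0 0.04 0 0 0 90; 0 0 0.04 0 0 0 90; 0 0 0.04 0 0 0 90; 0 0 0.01 0 0 0 90; 0 0 0 0 0 0 90"

```text
time_s: 38.02
ee_pos: [0.4659, 0.3702, 0.2435]
eef_rot: [-3.139, -0.005, 0.095]
force: [-0.3, -0.2, -1.0]
grip_width: 0.0607
grip_force: 0.0
```

Emit:
carry_out --motion "0 -0.04 0 0 0 0 90; 0 -0.04 0 0 0 0 90; 0 -0.04 0 0 0 0 90; 0 -0.04 0 0 0 0 90; 0 -0.04 0 0 0 0 90; 0 -0.04 0 0 0 0 90; 0 -0.04 0 0 0 0 90; 0 -0.04 0 0 0 0 90; 0 -0.04 0 0 0 0 90; 0 -0.04 0 0 0 0 90; 0 -0.04 0 0 0 0 90; 0 -0.04 0 0 0 0 90; 0 -0.04 0 0 0 0 90; 0 0 0 0 0 0 90; 0 0 0 0 0 0 90; 0 0 0 0 0 0 90"

```text
time_s: 39.35
ee_pos: [0.4647, -0.15, 0.2386]
eef_rot: [-3.14, 0.002, 0.095]
force: [-0.1, 0.2, 0.9]
grip_width: 0.0606
grip_force: 0.0
```

```bash
python3 - <<'E'
from h import *
for n in('top','scene'):
    c=shot(n,n+'9');W=world(c)
    for nm,x,y,lo,hi in(('redfin',.577,.295,.07,.085),('yelfin',.466,.37,.07,.085)):
        P=W[(np.hypot(W[...,0]-x,W[...,1]-y)<.045)&(W[...,2]>lo)&(W[...,2]<hi)]
        print(n,nm,len(P),*( [P.mean(0).round(4),rect(P)] if len(P)>5 else []))
o=ctrl.get_obs();print(o['time_s'],o['ee_pos'])
E
python3 m.py|grep -E 'knob|slot'
```

```text
top redfin 85 [0.576  0.2945 0.0789] (array([576.1, 294.2]), array([48.8, 12.7]), 3.2)
top yelfin 89 [0.4644 0.3693 0.0787] (array([464.7, 369.6]), array([48.2, 12.5]), 7.0)
scene redfin 50 [0.5746 0.2919 0.0768] (array([575.6, 292.5]), array([48.4, 16. ]), 5.2)
scene yelfin 42 [0.4643 0.3675 0.0763] (array([463.1, 370. ]), array([48.1, 18.6]), 1.9)
39.45 [ 0.46498959 -0.14926081  0.23932827]
knobtop 71 [0.6507 0.1854 0.1713] (array([651.4, 185.7]), array([21.9, 23.2]), 57.5)
redslot 239 [0.5749 0.2925 0.0313] (array([577.2, 295.8]), array([92.1, 68.7]), 5.7)
yellowslot 313 [0.4661 0.3686 0.0312] (array([466.2, 371.3]), array([94.5, 69.5]), 5.2)
knobtop 44 [0.6507 0.183  0.1693] (array([651.9, 183.2]), array([23.4, 24.5]), 39.1)
redslot 122 [0.5713 0.2837 0.0301] (array([576.7, 291.2]), array([98.4, 72.7]), 16.0)
yellowslot 114 [0.4763 0.3587 0.0307] (array([464.6, 367.9]), array([93.8, 68.4]), 4.4)
```

View pics/top9.png

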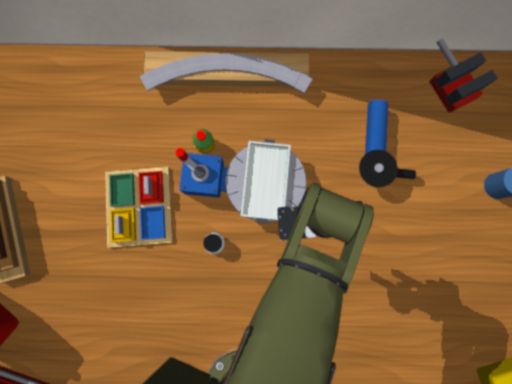

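The red weight (150,187) and the yellow weight (122,225) are centred in their own slots. The knob is back at (182,153), the bystanders haven't moved, and the arm is clear of everything.

```bash
python3 -c "
from station import ctrl
print(ctrl.hand_in())"
```

```text
the job is handed in; nothing more can be done
None
```

I handed the job in at about 39.5 s: the two weights on the bench (red and yellow) stood in the tray for four clockwise turns of the crank, the knob is back where it began, and both weights are now upright in their own slots; the hand-in gave no verdict.

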